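# Set the dispenser cover to the bung compartment

## Task

The class is about to hand in its rubber bungs. Turn the white cover of the round blue dispenser by its bar grip until the cover's opening is over the compartment that has the rubber bung (the tapered stopper, wider at the top) as its sample on the ledge outside, then let go.

Things in the scene. Friction and masses are not known exactly. Their poses are not given: they have to be found in the camera images.
- dispenser: Round blue dispenser, fixed. Origin: on the table, on the cover's vertical turning axis; z up. Ledge 320 mm across, 20 high; drum 220 across, 50 high. Compartments, 36 degrees wide, lie at -72, -36, 36 and 72 degrees from its x axis (counter-clockwise positive), else solid. Outside each, 136 mm from the axis, one sample is fixed: bung, steel ball 24 mm, cube 22, flat ring 29; all below 52 mm.
- cover_opening (a point): Opening's middle, 75 mm from the axis, on the white cover's top face 58 mm above the table (disc 224 mm across, 6 thick; opening 50 to 100 mm from the axis, 12 degrees to each side). x points outward from the axis, z up. On the axis stands the black bar grip: 60 mm long along this x, 14 mm thick along y, free to grasp from 61 to 98 mm above the table.
- cover (a joint): Angle of the cover on the dispenser in rad, counter-clockwise from above positive; 0 = opening along the dispenser's x axis. Stops at -1.75 and 1.75; light steady friction of 0.1 N m, no spring, no clicks: it stays where it is left. Starts within 0.15 of 0.
- bung: The black rubber bung fixed on the ledge as a sample, 30 mm high, 20 mm across at the foot and 29 mm at the top. Origin: middle of its foot, 136 mm from the dispenser's axis and 20 mm above the table, on the middle line of the wanted compartment.

How it is judged (in metres and radians):
At the end, for the whole second after the job is handed in: The cover is at rest with its opening over the compartment of the bung sample: the middle line of the opening passes within 23.5 mm of the bung's axis (about 10 degrees of turn either way) (y of bung in the frame of cover_opening between -0.0235 and 0.0235 m and x of bung in the frame of cover_opening above 0 m and velocity of joint cover between -0.05 and 0.05 rad/s); the robot touches nothing.
It also fails if it takes over 32 s, if anything falls off the work surface, if the arm or the gripper's body presses on something with over 40 N, if the wrist force passes 120 N, or if a joint passes its speed limit or range.

## Robot

A 6-joint arm with a two-finger parallel gripper is mounted at the origin on the work surface. World frame = base frame: x ahead of the robot, y to its left, z up, the work surface at z = 0. Lengths are in mm, angles in rad, forces in N, time in s.
With the tool pointing down it reaches from about 250 to 850 mm from the base axis. Payload 12.5 kg.
Tool frame: the origin (TCP) lies midway between the tips of the shut fingers; the grasp point (between the pads) lies 19 mm behind it; z points along the fingers, x is the direction in which the jaws open and shut, and the axes are right-handed (so a half turn about z gives the same grasp; the last joint's range is limited). The gripper opens to 93 mm and grips with 3 to 60 N. Pads are 15 mm wide; open, the fingers measure 128 mm over their backs; the gripper's body (75 mm by 188 mm) begins 65 mm behind the grasp point.
Start: joints at [-1.329, 0.351, 1.652, -0, 1.139, -0.085], TCP at [176.577, -520.869, 196.733] pointing down, gripper open.
Joint ranges: [-2.75, 2.75], [-0.79, 2.1], [0.01, 2.65], [-1.57, 4.71], [0.07, 3.14], [-2.87, 2.87]. Speed limits (rad/s): [2.22, 2.22, 2.79, 3.14, 3.14, 3.14].

## Interface

Orientations are given as a rotation vector (axis times angle).
In Python, from rig import bot gives the robot as it stands. The module is installed in compiled form; this text tells all that it offers.
- The arm moves only by the tool move_arm, never from a script. Its argument "motion" is a list of rows, each a list of 7 numbers: the finger opening in mm, from 0 to 93, then the shift along the tool's x, y, z in mm, then the turn, a rotation vector about the tool's x, y, z in degrees. In form: [[jaw, tx, ty, tz, wx, wy, wz], ...]. A call has 1 to 20 rows; each row shifts and turns the pose as measured when the row begins, along the tool's axes as they then stand; what a row does not reach is not made up. A row lasts 1/12 s, in which the tool goes at most 41.7 mm and 7.16 degrees, less where a joint would pass 70% of its speed; a pose out of reach is approached as far as the arm can. A call is refused whole if a number of a shift passes 41.7 or a number of a turn 7.16, either way. A call with a gripper value outside its range is refused whole. The fingers move at their own pace and stop on an object; the grip force is fixed at half the most. Time passes only in rows, so rows that do not move let the fingers close. It gives the time, the measured TCP pose, the force and the opening at its end, in the units of the state.
- bot.read_state(): the state, without advancing time (a new reading comes with each control period).
- bot.camera(name): name is "side" or "top" or "wrist"; returns a dict with "image" (420x560x3 uint8, red, green, blue), "mtx" (3x3 intrinsics, pixels), "D" ([k1, k2, p1, p2, k3] as OpenCV has them; the pictures are not rectified), "T" (4x4, takes a point from camera to world coordinates). Camera axes: x right, y down, z forward; pixel columns grow to the right and rows downward; lengths in mm; the calibration is good to about 2 mm. A picture is of the moment at which its call begins. There is no depth.
- bot.hand_in(): hands the job in, once; it reports no verdict.
The state is a dict: "time": time; "q": joint angles; "joint_velocities": joint speeds; "tau": joint torques, N m; "ee_pos": TCP position; "tool_rot": TCP orientation; "contact_force": force on the tool from outside, world axes, zero at the start; "torque": the same for the moment, N m; "gripper_width": finger opening in mm.
Only numpy, scipy, OpenCV 4.12 (cv2) and the standard library are available. Lean on these libraries where they do the work, as an engineer would, in place of code of your own. Each camera call takes 0.05 s, during which the arm holds its last target. There are 200 camera calls.

## Working session

There is one attempt and no reset: what is moved stays moved. The work goes in short steps, Python scripts to look and compute and a tool call to move; the robot and the scene stay as the last step left them, time stands still between calls to the robot, and variables do not carry over. Pictures are saved under pics/ and viewed, about 8 in all and at most 12, crops included, and the job is handed in when it is done.

Besides the shell and the picture viewer there is one more tool, called after "Emit:" as a command line: name --pt "numbers of a row" for each row, then --argument value for the rest. move_arm: Moves the arm, as the interface text tells. Its arguments: {"type":"object","properties":{"motion":{"type":"array","items":{"type":"array","items":{"type":"number"}}}},"required":["motion"]}

```bash
mkdir -p pics; cat > h.py <<'E'
import numpy as np, cv2
from rig import bot
from scipy.spatial.transform import Rotation as R
def snap(name,fn):
    c=bot.camera(name); cv2.imwrite(f'pics/{fn}.png',c['image'][:,:,::-1]); np.savez(f'pics/{fn}.npz',mtx=c['mtx'],D=c['D'],T=c['T']); return c
def toplane(fn,px,z):
    c=np.load(f'pics/{fn}.npz'); p=cv2.undistortPoints(np.array(px,float).reshape(-1,1,2),c['mtx'],c['D']).reshape(-1,2)
    d=np.c_[p,np.ones(len(p))]@c['T'][:3,:3].T; o=c['T'][:3,3]
    return o+d*((z-o[2])/d[:,2])[:,None]
E
python3 - <<'E'
from h import *
snap('top','top1'); snap('side','side1')
s=bot.read_state(); print(s); print(R.from_rotvec(s['tool_rot']).as_matrix().round(2))
E
```

```text
{'time': 0.1, 'q': array([-1.32861821e+00,  3.51196290e-01,  1.65233492e+00, -4.21263791e-05,
        1.13911538e+00, -8.46071290e-02]), 'joint_velocities': array([ 0.00118577, -0.0006462 , -0.00211749, -0.00023573,  0.00033581,
        0.00193601]), 'tau': array([ 8.50274391e-04, -4.98026562e+01, -2.85703683e+01,  7.00085750e-02,
        2.38724879e-02, -4.84448765e-05]), 'ee_pos': array([ 176.4807672 , -520.57093029,  196.25721472]), 'tool_rot': array([-2.55269203e+00,  1.83009559e+00,  1.29787359e-03]), 'contact_force': array([ 0.48752178, -0.19707587,  0.15418099]), 'torque': array([-0.03145059,  0.01574862,  0.03124264]), 'gripper_width': 92.81423968920711}
[[ 0.32 -0.95 -0.  ]
 [-0.95 -0.32  0.  ]
 [-0.   -0.   -1.  ]]
```

View pics/top1.png

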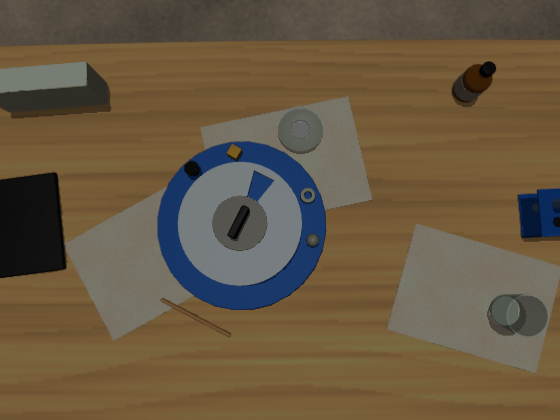

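View pics/side1.png

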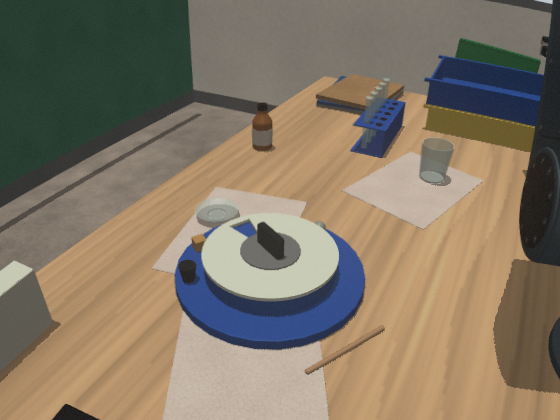

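The top view shows the dispenser with its axis near (240,224), the opening near (260,187) and the black bung near (193,170). The cube is at (234,152), the ring at (308,195) and the ball at (313,240). The side view confirms the black object is the tapered bung at (188,271). I'll enlarge the top view next.

```bash
python3 - <<'E'
from h import *
i=cv2.imread('pics/top1.png')[130:320,150:340]; i=cv2.convertScaleAbs(i,alpha=1.8)
cv2.imwrite('pics/crop1.png',cv2.resize(i,None,fx=3,fy=3,interpolation=cv2.INTER_CUBIC))
im=cv2.imread('pics/top1.png').astype(int)
# ledge ellipse: blue mask hull
m=((im[:,:,0]>im[:,:,2]*1.8)&(im[:,:,0]>50)).astype(np.uint8); m[:,:140]=0; m[:,345:]=0
c=max(cv2.findContours(m,0,1)[0],key=cv2.contourArea); P=toplane('top1',c.reshape(-1,2),20)[:,:2].astype(np.float32)
print('ledge',cv2.minEnclosingCircle(P))
print(np.load('pics/top1.npz')['T'].round(2))
E
```

```text
ledge ((579.8338012695312, 65.59735107421875), 158.6691436767578)
[[-1.0000e-02 -1.0000e+00  8.0000e-02  5.2017e+02]
 [-1.0000e+00  1.0000e-02  0.0000e+00 -3.0400e+00]
 [-0.0000e+00 -8.0000e-02 -1.0000e+00  9.4210e+02]
 [ 0.0000e+00  0.0000e+00  0.0000e+00  1.0000e+00]]
```

View pics/crop1.png

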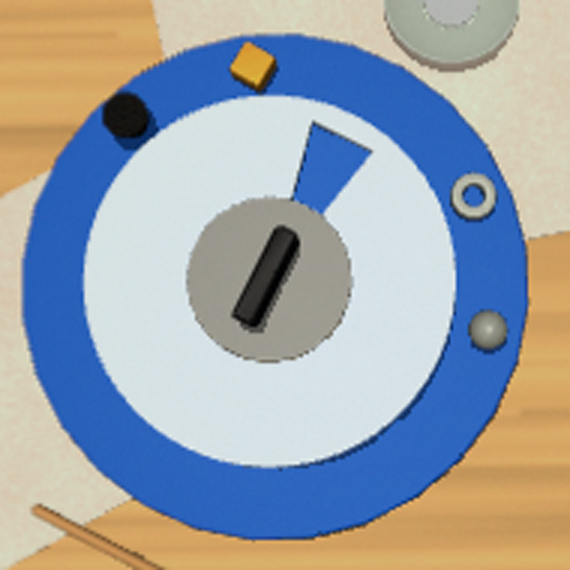

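The crop shows the grip's ends at about (287,231) and (243,320), and the opening's outer corners at (313,122) and (372,152). The bung's top is at (124,115), the cube at (253,65), the ring at (473,196) and the ball at (488,330).

```bash
python3 - <<'E'
from h import *
f=lambda p,z: toplane('top1',[[p[0]/3+150-.33,p[1]/3+130-.33]],z)[0]
g=(f((287,231),98)+f((243,320),98))/2; ax=np.array([579.8,65.6])
print('grip mid',g, 'len',np.linalg.norm(f((287,231),98)-f((243,320),98)))
ang=lambda v: np.degrees(np.arctan2(v[1],v[0]))
d=f((287,231),98)-f((243,320),98); print('grip dir',ang(d))
o=f((342.5,137),58);print('open',ang(o[:2]-ax),np.linalg.norm(o[:2]-ax))
for n,p,z in [('bung',(124,115),50),('cube',(253,63),42),('ring',(473,196),26),('ball',(488,330),34)]:
    v=f(p,z)[:2]-ax; print(n,ang(v),np.linalg.norm(v))
s=bot.read_state(); M=R.from_rotvec(s['tool_rot']).as_matrix(); print('tool x dir',ang(M[:,0]))
print('to axis z150 in tool',M.T@(np.array([*ax,170])-s['ee_pos']))
E
```

```text
grip mid [579.58186923  65.11722986  98.        ] len 56.903415763436485
grip dir -26.595574891066722
open -27.34654797605904 96.86366159052135
bung 41.09340687521007 136.07566174630318
cube 4.626983366129546 136.07053510944382
ring -66.93713117017082 135.70110102285187
ball -103.13874584240536 135.83485813628246
tool x dir -71.27557183995981
to axis z150 in tool [-425.64680569 -570.14231487   26.73465886]
```

The angles are consistent: the samples lie at -72, -36, +36 and +72° about a dispenser x axis of -31°. The bung is at 41.1° and the opening at about -27°, so the cover needs about +68°. I'll align the wrist first, with tool x to about -117°.

Emit:
move_arm --pt "93 0 0 0 0 0 6.5" --pt "93 0 0 0 0 0 6.5" --pt "93 0 0 0 0 0 6.5" --pt "93 0 0 0 0 0 6.5" --pt "93 0 0 0 0 0 6.5" --pt "93 0 0 0 0 0 6.5" --pt "93 0 0 0 0 0 6.5" --pt "93 0 0 0 0 0 0"

```text
time: 0.77
ee_pos: [176.1, -518.8, 193.6]
tool_rot: [-1.595, 2.704, 0.01]
contact_force: [-0.9, 0.4, -0.4]
gripper_width: 93.2
```

```bash
cat > w.py <<'E'
from h import *
import sys
x,y,z=map(float,sys.argv[1:4])
s=bot.read_state(); M=R.from_rotvec(s['tool_rot']).as_matrix()
print(s['time'],s['ee_pos'].round(1),'xdir',np.degrees(np.arctan2(M[1,0],M[0,0])).round(2),'tilt',M[:,2].round(3),'q',s['q'].round(2),'w',s['gripper_width'],'F',s['contact_force'].round(1),s['torque'].round(2))
print('tool shift',(M.T@(np.array([x,y,z])-s['ee_pos'])).round(1))
E
python3 w.py 579.7 65.4 170
```

```text
0.7667 [ 176.1 -518.8  193.6] xdir -118.93 tilt [-0.002  0.007 -1.   ] q [-1.33  0.35  1.66 -0.    1.14  0.75] w 93.16394200989772 F [-0.9  0.4 -0.4] [ 0.1  -0.04  0.02]
tool shift [-706.4  -70.8   26.8]
```

Emit:
move_arm --pt "93 -37 -3.7 1 0 0 0" --pt "93 -37 -3.7 1 0 0 0" --pt "93 -37 -3.7 1 0 0 0" --pt "93 -37 -3.7 1 0 0 0" --pt "93 -37 -3.7 1 0 0 0" --pt "93 -37 -3.7 1 0 0 0" --pt "93 -37 -3.7 1 0 0 0" --pt "93 -37 -3.7 1 0 0 0" --pt "93 -37 -3.7 1 0 0 0" --pt "93 -37 -3.7 1 0 0 0" --pt "93 -37 -3.7 1 0 0 0" --pt "93 -37 -3.7 1 0 0 0" --pt "93 -37 -3.7 1 0 0 0" --pt "93 -37 -3.7 1 0 0 0" --pt "93 -37 -3.7 1 0 0 0" --pt "93 -37 -3.7 1 0 0 0" --pt "93 0 0 0 0 0 -1"

```text
time: 2.18
ee_pos: [510.3, 4.8, 177.8]
tool_rot: [-1.708, 2.633, 0.011]
contact_force: [0.8, 0.4, -0.2]
gripper_width: 92.9
```

```bash
python3 w.py 579.7 65.4 170
```

```text
2.1833 [510.3   4.8 177.8] xdir -114.07 tilt [-0.001  0.007 -1.   ] q [-0.09  0.3   1.77  0.01  1.07  1.9 ] w 92.88235381988277 F [ 0.8  0.4 -0.2] [-0.03 -0.01  0.01]
tool shift [-83.6 -38.7   8.1]
```

Emit:
move_arm --pt "93 -28 -13 2 0 0 1.5" --pt "93 -28 -13 2 0 0 1.5" --pt "93 -27 -13 2 0 0 0" --pt "93 0 0 0 0 0 0" --pt "93 0 0 0 0 0 0"

```text
time: 2.6
ee_pos: [582.6, 67.7, 170.1]
tool_rot: [1.67, -2.66, -0.013]
contact_force: [-0.8, 1.3, 0.6]
gripper_width: 92.8
```

```bash
python3 w.py 579.7 65.4 170; python3 - <<'E'
from h import *
snap('wrist','wr1')
E
```

```text
2.6 [582.6  67.7 170.1] xdir -115.75 tilt [-0.004  0.007 -1.   ] q [0.03 0.45 1.58 0.01 1.12 2.05] w 92.83617982980918 F [-0.8  1.3  0.6] [ 0.12  0.01 -0.05]
tool shift [3.3 1.6 0.1]
```

View pics/wr1.png

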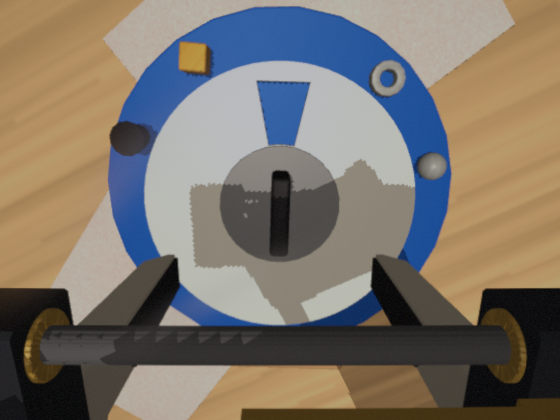

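The wrist view shows the grip upright in the picture from (281,172) to (279,254), the opening above it at (284,112) and the bung to the left at (130,138). The grip sits between the fingers. I'll check it numerically.

```bash
python3 - <<'E'
from h import *
a,b=toplane('wr1',[[282,174],[279,254]],98); print(a,b,(a+b)/2,np.linalg.norm(a-b),np.degrees(np.arctan2(*(a-b)[1::-1])))
o=toplane('wr1',[[257,82],[310,82],[270,145],[298,145]],58); v=(o[0]+o[1]-o[2]-o[3]);print(o, np.degrees(np.arctan2(v[1],v[0])))
print(toplane('wr1',[[130,133]],50))
E
```

```text
[610.25324348  50.6929231   98.        ] [556.63663932  78.68191814  98.        ] [583.4449414   64.68742062  98.        ] 60.48242790322399 -27.565505932875844
[[676.30908586  39.7813724   58.        ]
 [658.73115518   3.31210751  58.        ]
 [629.21808503  51.63150801  58.        ]
 [619.53651184  31.5174619   58.        ]] -24.901653931554026
[[687.03568673 150.62865708  50.        ]]
```

Emit:
move_arm --pt "93 2.5 0 30 0 0 1" --pt "93 0 0 30 0 0 0" --pt "93 0 0 25 0 0 0" --pt "93 0 0 12 0 0 0" --pt "93 0 0 0 0 0 0"

```text
time: 3.07
ee_pos: [579.1, 61.6, 71.9]
tool_rot: [-1.653, 2.669, 0.01]
contact_force: [-0.1, -0.3, 0.4]
gripper_width: 93.0
```

```bash
python3 w.py 581 65.3 68
```

```text
3.0667 [579.1  61.6  71.9] xdir -116.45 tilt [-0.001  0.006 -1.   ] q [0.02 0.56 1.67 0.01 0.91 2.05] w 92.97329513353571 F [-0.1 -0.3  0.4] [ 0.04 -0.02  0.03]
tool shift [-4.1 -0.1  3.9]
```

Emit:
move_arm --pt "93 -4 0 3 0 0 0" --pt "93 0 0 0 0 0 0" --pt "0 0 0 0 0 0 0" --pt "0 0 0 0 0 0 0" --pt "0 0 0 0 0 0 0" --pt "0 0 0 0 0 0 0" --pt "0 0 0 0 0 0 0" --pt "0 0 0 0 0 0 0" --pt "0 0 0 0 0 0 0" --pt "0 0 0 0 0 0 0"

```text
time: 3.9
ee_pos: [582.4, 63.8, 74.3]
tool_rot: [-1.653, 2.663, 0.004]
contact_force: [-0.4, -0.3, -0.0]
gripper_width: 44.3
```

```bash
python3 w.py 581 65.3 68
```

```text
3.9 [582.4  63.8  74.3] xdir -116.35 tilt [ 0.005  0.006 -1.   ] q [0.03 0.56 1.66 0.01 0.91 2.05] w 44.25057335942369 F [-0.4 -0.3 -0. ] [0.05 0.05 0.03]
tool shift [-0.7  1.9  6.3]
```

Emit:
move_arm --pt "30 0 1 6 0 0 0" --pt "20 0 0 0 0 0 0" --pt "20 0 0 0 0 0 0"

```text
time: 4.15
ee_pos: [581.3, 64.3, 67.5]
tool_rot: [-1.653, 2.663, 0.004]
contact_force: [0.7, -0.4, -0.1]
gripper_width: 23.8
```

```bash
python3 w.py 581 65.3 68
```

```text
4.15 [581.3  64.3  67.5] xdir -116.34 tilt [ 0.005  0.006 -1.   ] q [0.03 0.57 1.67 0.01 0.9  2.05] w 23.79853936495637 F [ 0.7 -0.4 -0.1] [0.03 0.   0.02]
tool shift [-0.7  0.7 -0.5]
```

Emit:
move_arm --pt "0 0 0 0 0 0 0" --pt "0 0 0 0 0 0 0" --pt "0 0 0 0 0 0 0" --pt "0 0 0 0 0 0 0"

```text
time: 4.48
ee_pos: [581.5, 65.0, 67.2]
tool_rot: [-1.652, 2.662, 0.006]
contact_force: [-0.3, -0.3, -1.3]
gripper_width: 13.6
```

```bash
python3 w.py 581 65.3 68
```

```text
4.4833 [581.5  65.   67.2] xdir -116.37 tilt [ 0.005  0.007 -1.   ] q [0.03 0.57 1.67 0.01 0.9  2.05] w 13.619208880917139 F [-0.3 -0.3 -1.3] [ 0.01  0.07 -0.1 ]
tool shift [-0.   0.6 -0.8]
```

The grip is held, with the jaws 13.6 mm apart. I'll turn counter-clockwise, which is negative about tool z, in two stages.

Emit:
move_arm --pt "0 0 0 0 0 0 -5" --pt "0 0 0 0 0 0 -5" --pt "0 0 0 0 0 0 -5" --pt "0 0 0 0 0 0 -5" --pt "0 0 0 0 0 0 -5" --pt "0 0 0 0 0 0 -5"

```text
time: 4.98
ee_pos: [581.6, 65.3, 67.2]
tool_rot: [-2.304, 2.122, 0.003]
contact_force: [1.6, 1.0, -1.2]
gripper_width: 13.4
```

```bash
python3 w.py 581.5 65 67.2
```

```text
4.9833 [581.6  65.3  67.2] xdir -85.29 tilt [ 0.005  0.008 -1.   ] q [0.03 0.57 1.67 0.01 0.9  1.51] w 13.401094403415332 F [ 1.6  1.  -1.2] [ 0.16 -0.06 -0.08]
tool shift [0.3 0.1 0. ]
```

Emit:
move_arm --pt "0 0 0 0 0 0 -5" --pt "0 0 0 0 0 0 -5" --pt "0 0 0 0 0 0 -5" --pt "0 0 0 0 0 0 -5" --pt "0 0 0 0 0 0 -5" --pt "0 0 0 0 0 0 -5" --pt "0 0 0 0 0 0 -5" --pt "0 0 0 0 0 0 0"

```text
time: 5.65
ee_pos: [581.4, 65.7, 67.2]
tool_rot: [-2.857, 1.281, -0.001]
contact_force: [1.1, 0.2, -0.8]
gripper_width: 13.7
```

```bash
python3 w.py 581.5 65 67.2; python3 -c "
from h import *
snap('wrist','wr2')"
```

```text
5.65 [581.4  65.7  67.2] xdir -48.31 tilt [ 0.005  0.009 -1.   ] q [0.03 0.57 1.67 0.01 0.9  0.86] w 13.675641765162563 F [ 1.1  0.2 -0.8] [ 0.04 -0.01  0.11]
tool shift [0.6 0.4 0. ]
```

View pics/wr2.png

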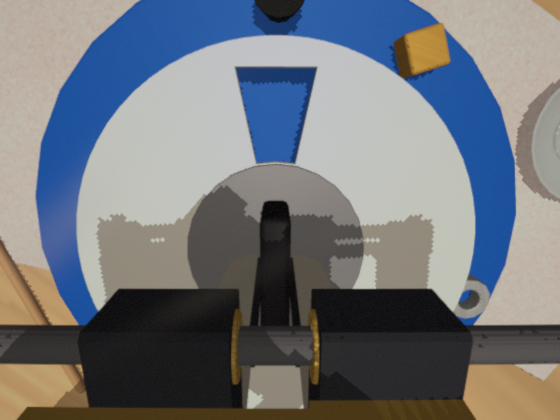

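The opening at (276,67) to (276,163) points straight at the bung at (280,8). I'll let go and lift.

Emit:
move_arm --pt "60 0 0 0 0 0 0" --pt "60 0 0 0 0 0 0" --pt "60 0 0 0 0 0 0" --pt "60 0 0 0 0 0 0" --pt "60 0 0 0 0 0 0" --pt "60 0 0 -15 0 0 0" --pt "60 0 0 -30 0 0 0" --pt "60 0 0 -30 0 0 0" --pt "60 0 0 -30 0 0 0" --pt "60 0 0 -30 0 0 0" --pt "60 0 0 0 0 0 0" --pt "60 0 0 0 0 0 0"

```text
time: 6.7
ee_pos: [579.5, 63.9, 207.0]
tool_rot: [-2.847, 1.309, 0.004]
contact_force: [-0.7, -0.4, -1.1]
gripper_width: 60.1
```

```bash
python3 w.py 581.5 65 67.2; python3 -c "
from h import *
snap('wrist','wr3')"
```

```text
6.7 [579.5  63.9 207. ] xdir -49.38 tilt [ 0.001  0.009 -1.   ] q [0.03 0.4  1.55 0.01 1.19 0.88] w 60.07867209160938 F [-0.7 -0.4 -1.1] [-0.02  0.01  0.06]
tool shift [  1.3  -1.4 139.8]
```

View pics/wr3.png

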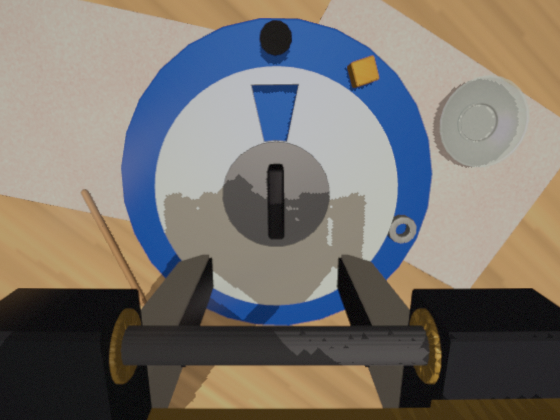

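The grip from (276,166) to (276,237), the opening at (275,112) and the bung at (276,38) lie on one line, and the gripper is clear of everything. I'll hand in.

```bash
python3 -c "
from h import *
o=toplane('wr3',[[275,85],[275.5,140]],58)[:,:2]; b=toplane('wr3',[[276,37]],50)[0,:2]
u=(o[0]-o[1])/np.linalg.norm(o[0]-o[1]); v=b-np.array([581,65.2]); print('bung y mm',u[0]*v[1]-u[1]*v[0],'along',u@v)
print(bot.hand_in())"
```

```text
bung y mm -1.0314932091969098 along 137.7797753261746
the job is handed in; nothing more can be done
None
```

I turned the cover about 68° counter-clockwise by its bar grip, so its opening is over the bung's compartment. I then let go, lifted the gripper about 140 mm clear and handed the job in at about 6.8 s of the allowed 32 s.

- **Alignment:** the last wrist picture puts the bung about 1 mm off the opening's middle line, against the 23.5 mm allowed. It measures 138 mm from the axis, where 136 mm is given.
- **Forces:** every wrist force I read was under about 2.5 N, and the gripper was touching nothing at the end.
- **Disagreements:** the top and wrist cameras differed by about 2° on the bung's direction and 3–4 mm on the grip's centre, both well within what the grasp and tolerance needed. While the jaws were closing, the tool sat about 6 mm too high, and I lowered it before gripping.

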